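Move a tile of sample tins to the cooling stand with a lifter

ROBOT

A 7-joint arm with a two-finger parallel gripper is mounted at the origin on the work surface. World frame = base frame: x ahead of the robot, y to its left, z up, the work surface at z = 0. Lengths are in m, angles in rad, forces in N, time in s.
With the tool pointing down it reaches from about 0.4 to 0.85 m from the base axis. Payload 4.5 kg.
Tool frame: the origin (TCP) lies at the very end of the fingers, on their centre line; the grasp point (between the pads) lies 19 mm behind it; z points along the fingers, y is the line along which they close (so a half turn about z gives the same grasp; the last joint's range is limited). The gripper opens to 88 mm and grips with 3 to 60 N. Pads are 18 mm wide; open, the fingers measure 123 mm over their backs; the gripper's body (75 mm by 187 mm) begins 45 mm behind the grasp point.
Start: joints at [1.193, 0.689, -0.195, 1.565, 0.157, 0.902, -0.215], TCP at [0.25, -0.573, 0.239] pointing down, gripper open.
Joint ranges: [-3.01, 3.01], [-0.46, 2.08], [-1.47, 1.51], [0.13, 2.56], [-1, 4.14], [0.04, 2.09], [-2.66, 2.66]. Speed limits (rad/s): [2.57, 2.57, 3.14, 3.14, 3.14, 3.14, 3.14].

INTERFACE

Orientations are given as a unit quaternion [x, y, z, w].
In Python, from plant import r gives the robot as it stands. The module is installed in compiled form; this text tells all that it offers.
- The arm moves only by the shell command python3 -m pendant 'ROWS' [FORCE]. ROWS is JSON, one flat list of numbers, 7 for each row, row after row: the opening, from 0 (shut) to 1 (fully open), then the shift along the tool's x, y, z scaled (see below), then the turn, a rotation vector about the tool's x, y, z scaled (see below). A call has 1 to 12 rows; each row is the pose to reach, as a shift and turn from the pose commanded when the call began, along the tool's axes at that moment; what a row does not reach only later rows make up. The controller multiplies each number of a shift by 0.15 m and each number of a turn by pi/2 rad. A row lasts 1/10 s, in which the tool goes at most 50 mm and 8.59 degrees, less where a joint would pass 70% of its speed; a pose out of reach is approached as far as the arm can. A call with a number of a shift or a turn outside -1 to 1 is refused whole. A call with a gripper value outside its range is refused whole. The fingers move at their own pace and stop on an object; FORCE is the grip in N (left out, the last holds). Time passes only in rows, so rows that repeat a pose let the fingers close. It gives the time, the measured TCP pose, the force, the opening and the grip force at its end, in the units of the state.
- r.get_state(): the state, without advancing time (a new reading comes with each control period).
- r.snapshot(name): name is "side" or "top" or "wrist"; returns a dict with "img" (384x512x3 uint8, red, green, blue), "mtx" (3x3 intrinsics, pixels), "cam_to_world" (4x4, takes a point from camera to world coordinates). Camera axes: x right, y up, looking along -z (the intrinsics and any distortion apply to the point x, -y, -z); pixel columns grow to the right and rows downward; lengths in m; the calibration is good to about 2 mm. A picture is of the moment at which its call begins. There is no depth.
- r.finish_job(): hands the job in; it is judged then, once.
The state is a dict: "clock": time; "q": joint angles; "qd": joint speeds; "joint_torque": joint torques, N m; "tool_pos": TCP position; "eef_rot": TCP orientation; "contact_force": force on the tool from outside, world axes, zero at the start; "moment": the same for the moment, N m; "opening": opening from 0.0 (shut) to 1.0 (fully open); "finger_force": force on a finger pad.
Only numpy, scipy, OpenCV 4.12 (cv2) and the standard library are available. Lean on these libraries where they do the work, as an engineer would, in place of code of your own. Each camera call takes 0.05 s, during which the arm holds its last target. There are 200 camera calls.

TASK

Nest the loose aluminium sample tin into the identical tin standing on the white ceramic tile. Then slide the flat-bladed lifter under the tile between the posts of its stand, lift the tile with its tins on the blade, and set it down centred and square on the empty stand, the nested tins still standing on it. Lay the lifter flat on the bench; never touch the tile with the gripper, and leave the glassware and bottles where they are.

Things in the scene. Friction and masses are not known exactly. Their poses are not given: they have to be found in the camera images.
- stand_from: one of two identical fixed stands: base plate 100 x 100 x 6 mm with a square aluminium post 18 mm thick at each corner, post tops 50 mm above the bench, 64 mm clear between posts on all four sides. The tile starts on this one. Origin: centre of the underside, on the bench. A corner points to the robot: its x axis is 45 degrees +-0.2 rad from world x
- stand_to: one of two identical fixed stands: base plate 100 x 100 x 6 mm with a square aluminium post 18 mm thick at each corner, post tops 50 mm above the bench, 64 mm clear between posts on all four sides. Starts empty, on the left or right; the tile goes here. Origin: centre of the underside, on the bench. A corner points to the robot: its x axis is 45 degrees +-0.2 rad from world x
- tile: square white ceramic tile 100 x 100 x 6 mm, about 120 g, lying on the four post tops of its stand (underside 50 mm above the bench), overhanging nowhere by more than a few mm; its sides are within about 0.06 rad of the stand's. Origin: centre of its underside, z up
- tin_low: open tapered aluminium tin standing near the middle of the tile: 40 mm outside diameter at the foot, 54 mm at the rim, 48 mm high, wall 2 mm, about 30 g. Origin: centre of its underside, z up
- tin_loose: identical open tapered tin standing mouth up on the bench among the small glassware. Nested, it sits about 15 to 25 mm higher than the other. Origin: centre of its underside, z up
- lifter: flat lifter (spatula) lying on the bench: thin steel blade 112 long x 46 wide x 2.5 mm, from x = 0 to x = +112 mm in its own frame, its underside at z = 0; straight black bar handle 18 mm wide, 30 mm high, from x = -120 to x = -5 mm, also from z = 0 up; 130 g. Origin: on the underside, where the handle meets the blade; x points to the blade's tip, z up
- lifter_grip (a point): point in the lifter's handle 45 mm behind the blade's rear edge, 20 mm above the lifter's underside: a good place for the fingers, closing across the handle (its y)
- lifter_tip (a point): middle of the blade's front edge, at half its thickness
- stopper0: a ground-glass bottle stopper standing on its small end, 22 mm across, 26 mm high; a bystander. Origin: centre of its underside, z up
- stopper1: a ground-glass bottle stopper standing on its small end, 22 mm across, 26 mm high; a bystander. Origin: centre of its underside, z up
- stopper2: a ground-glass bottle stopper standing on its small end, 22 mm across, 26 mm high; a bystander. Origin: centre of its underside, z up
- petri: closed shallow glass dish, 62 mm across, 18 mm high; a bystander. Origin: centre of its underside, z up
- amber: amber glass reagent bottle, 60 mm across, 120 mm high, beside the stands; a bystander. Origin: centre of its underside, z up
- white_bottle: white plastic bottle, 66 mm across, 150 mm high, beside the stands; a bystander. Origin: centre of its underside, z up
- beaker: glass beaker, 66 mm across, 85 mm high, beside the stands; a bystander, not one of the tins. Origin: centre of its underside, z up
Things that resemble listed ones, but are neither listed nor needed, are in the scene too. What is shaped like the stand_to but pink is not meant.

How it is judged:
By the outcome, as a careful person would: the job done as asked, in the order asked, and still so for the second after the job is handed in, with the robot touching nothing.
It also fails if it takes over 72 s, if anything falls off the work surface, if the arm or the gripper's body presses on something with over 40 N, if the wrist force passes 120 N, or if a joint passes its speed limit or range.

## Working session

There is one attempt and no reset: what is moved stays moved. The work goes in short steps, Python scripts to look and compute and a shell command to move; the robot and the scene stay as the last step left them, time stands still between calls to the robot, and variables do not carry over. Pictures are saved under pics/ and viewed, at most 10 in all, crops included, and the job is handed in when it is done.

```bash
mkdir -p pics; python3 - <<'E'
from plant import r
import cv2,numpy as np,pickle
s=r.get_state();print({k:np.round(v,3) for k,v in s.items()})
d={n:r.snapshot(n) for n in("top","side","wrist")}
pickle.dump(d,open('d0.pkl','wb'))
for n in d:
  print(n,np.round(d[n]["mtx"],1).tolist(),np.round(d[n]["cam_to_world"],3).tolist(),[k for k in d[n]])
im=cv2.resize(d["top"]["img"],(800,600),interpolation=cv2.INTER_CUBIC)
cv2.imwrite('pics/top0.png',im[...,::-1])
im=cv2.resize(d["side"]["img"],(800,600),interpolation=cv2.INTER_CUBIC)
cv2.imwrite('pics/side0.png',im[...,::-1])
E
```

```text
{'clock': np.float64(0.0), 'q': array([ 1.193,  0.69 , -0.195,  1.566,  0.157,  0.903, -0.215]), 'qd': array([ 0.   ,  0.   ,  0.001,  0.   ,  0.001, -0.001,  0.   ]), 'joint_torque': array([-0.0000e+00, -5.2758e+01, -1.2670e+00, -1.5343e+01, -5.3000e-02,
        6.0000e-03,  0.0000e+00]), 'tool_pos': array([ 0.25 , -0.572,  0.238]), 'eef_rot': array([ 0.979,  0.204, -0.   , -0.001]), 'contact_force': array([-0.252,  1.182,  0.133]), 'moment': array([-0.012, -0.11 , -0.009]), 'finger_force': np.float64(0.0), 'opening': np.float64(1.001)}
top [[495.8, 0.0, 246.1], [0.0, 495.8, 195.7], [0.0, 0.0, 1.0]] [[0.015, 0.982, -0.19, 0.269], [-1.0, 0.013, -0.011, -0.044], [-0.008, 0.19, 0.982, 1.538], [0.0, 0.0, 0.0, 1.0]] ['img', 'mtx', 'cam_to_world']
side [[394.5, 0.0, 253.5], [0.0, 394.5, 188.9], [0.0, 0.0, 1.0]] [[-0.999, 0.036, -0.041, 0.508], [-0.054, -0.742, 0.668, 0.668], [-0.006, 0.669, 0.743, 0.845], [0.0, 0.0, 0.0, 1.0]] ['img', 'mtx', 'cam_to_world']
wrist [[265.8, 0.0, 254.6], [0.0, 265.8, 191.2], [0.0, 0.0, 1.0]] [[0.4, 0.874, 0.277, 0.322], [-0.917, 0.381, 0.119, -0.542], [-0.002, -0.302, 0.953, 0.384], [0.0, 0.0, 0.0, 1.0]] ['img', 'mtx', 'cam_to_world']
```

View pics/top0.png

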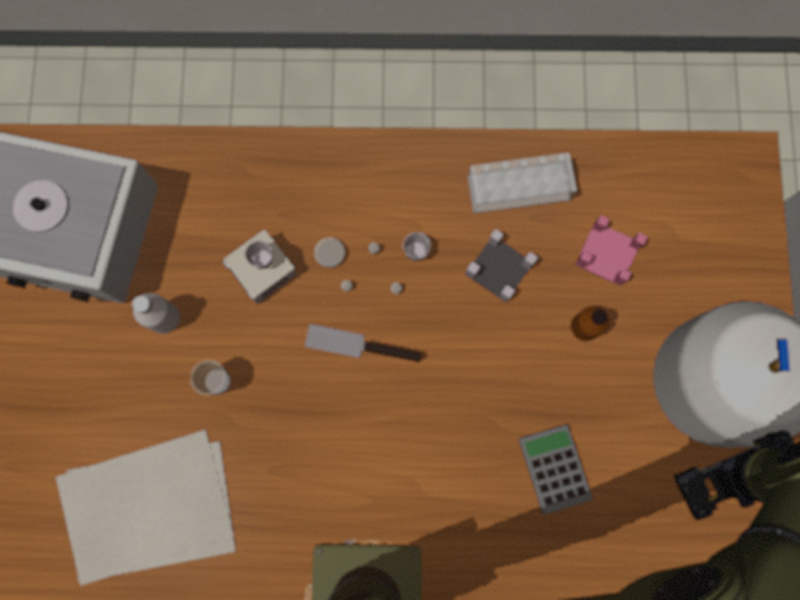

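View pics/side0.png

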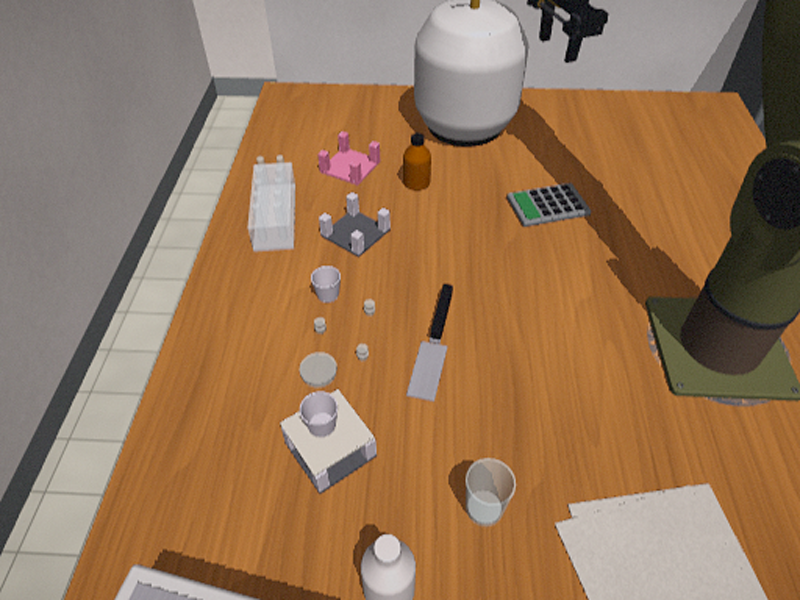

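Top view (800×600 px): the tins could be the loose tin at (417,246), the tin on the tile at (262,255), or the glass beaker at (210,378). The stand could be grey (502,266) or pink (610,250). I take the loose tin as the opaque tapered one among the stoppers at (417,246), and stand_to as the dark one with grey posts at (502,266). The lifter blade is at (335,341), with its handle to (422,356). The amber bottle is at (592,322), and the white bottle and beaker guard the left side of the tile.

```bash
cat > h.py <<'E'
import numpy as np,cv2,pickle
from scipy.spatial.transform import Rotation as R
def ray(s,uv):
    K=s["mtx"];T=np.array(s["cam_to_world"]);u,v=uv
    d=np.array([(u-K[0][2])/K[0][0],-(v-K[1][2])/K[1][1],-1.]);return T[:3,3],T[:3,:3]@d
def plane(s,uv,z):
    o,d=ray(s,uv);return (o+d*(z-o[2])/d[2])[:2]
def proj(s,p):
    T=np.array(s["cam_to_world"]);c=T[:3,:3].T@(np.array(p)-T[:3,3]);K=s["mtx"]
    return K[0][0]*c[0]/-c[2]+K[0][2],K[1][1]*-c[1]/-c[2]+K[1][2]
def blobs(s,mask,amin=10):
    n,l,st,c=cv2.connectedComponentsWithStats(mask.astype(np.uint8));return [(c[i],st[i],l==i) for i in range(1,n) if st[i,4]>=amin]
def go(st,p,yaw):
    "shift (units) and turn for tool-down pose, tool x at yaw"
    R0=R.from_quat(st["eef_rot"]);c,s=np.cos(yaw),np.sin(yaw)
    R1=R.from_matrix(np.array([[c,s,0],[s,-c,0],[0,0,-1.]]))
    sh=R0.inv().apply(np.array(p)-st["tool_pos"])/.15;t=(R0.inv()*R1).as_rotvec()/(np.pi/2)
    x=R0.apply([1,0,0]);print("pos",np.round(st["tool_pos"],4),"yaw",round(np.degrees(np.arctan2(x[1],x[0])),2),"q7",round(st["q"][6],2),"SHIFT",np.round(sh,3),"TURN",np.round(t,4))
E
python3 - <<'E'
from h import *
s=pickle.load(open('d0.pkl','rb'))["top"];im=s["img"];hsv=cv2.cvtColor(im,cv2.COLOR_RGB2HSV)
box=lambda x0,y0,x1,y1:(slice(int(y0*.64),int(y1*.64)),slice(int(x0*.64),int(x1*.64)))
def m(b,cond):
    M=np.zeros(im.shape[:2],bool);M[b]=cond[b];return M
H,S,V=[hsv[...,i].astype(int) for i in range(3)]
def quad(mask,z,name):
    c=max(cv2.findContours(mask.astype(np.uint8),0,2)[0],key=cv2.contourArea)
    rc=cv2.minAreaRect(c);P=np.array([plane(s,p,z) for p in cv2.boxPoints(rc)])
    e=[P[1]-P[0],P[2]-P[1]];print(name,"c",P.mean(0).round(4),[(round(float(np.linalg.norm(x)),4),round(float(np.degrees(np.arctan2(x[1],x[0]))),1)) for x in e])
quad(m(box(215,220,305,310),(S<90)&(V>90)),.056,"tile")
bl=m(box(295,315,366,365),(S<90)&(V>90));quad(bl,.0025,"blade")
quad(m(box(362,325,435,370),(V<75)),.025,"handle")
quad(m(box(460,225,545,305),(S<70)&(V<90)),.006,"base")
for c,st,_ in blobs(s,m(box(460,225,545,305),(S<90)&(V>120)),8):print("post",c/.64,st,plane(s,c,.05))
for n,p,z in[("loose",(417,245),.048),("low",(262,253),.104),("st0",(374,248),.02),("st1",(396,287),.02),("st2",(347,285),.02),("petri",(330,252),.018),("amber",(597,317),.11),("wb",(145,303),.15),("beaker",(208,376),.085)]:
    print(n,plane(s,np.array(p)*.64,z).round(3))
big=lambda b:cv2.resize(im[b],(400,400))
cv2.imwrite('pics/crop1.png',np.hstack([big(box(380,210,460,290)),big(box(215,220,305,310))])[...,::-1])
E
```

```text
tile c [0.6377 0.2233] [(0.1081, -49.2), (0.1081, -140.9)]
blade c [0.4952 0.0722] [(0.0489, -9.3), (0.118, -100.6)]
handle c [ 0.4726 -0.044 ] [(0.0182, -10.1), (0.1128, -100.6)]
base c [ 0.6477 -0.2578] [(0.0971, -34.2), (0.0963, -125.8)]
post [495.96656977 234.33866279] [314 147   8   7  43] [ 0.70510687 -0.24677655]
post [530.22103659 257.31707317] [336 161   8   8  41] [ 0.65882578 -0.31381595]
post [472.30113636 267.1875    ] [298 167   9   8  44] [ 0.63728756 -0.19930389]
post [507.2172619  290.99702381] [321 183   8   8  42] [ 0.59014249 -0.26737017]
loose [ 0.682 -0.09 ]
low [0.647 0.208]
st0 [ 0.682 -0.004]
st1 [ 0.602 -0.049]
st2 [0.605 0.049]
petri [0.673 0.085]
amber [ 0.53  -0.425]
wb [0.537 0.41 ]
beaker [0.412 0.302]
```

View pics/crop1.png

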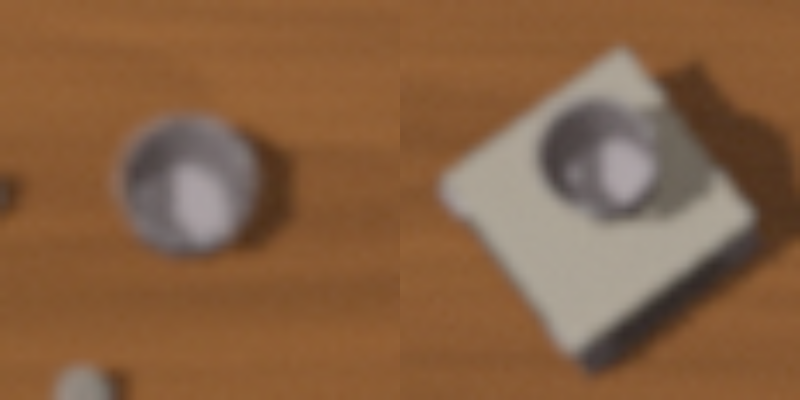

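The crop confirms it: the left one is the plain tapered grey tin on the bench, and the right one is its twin on the tile. Next I move over the area for a closer look.

```bash
python3 -m pendant '[1,0.95,-0.46,0,0,0,0, 1,0.95,-0.46,0,0,0,0, 1,0.95,-0.46,0,0,0,0, 1,0.95,-0.46,0,0,0,0]' 
python3 -m pendant '[1,0.95,-0.46,0,0,0,0, 1,0.95,-0.46,0,0,0,0, 1,0.95,-0.46,0,0,0,0, 1,0.95,-0.46,0,0,0,0]' 
python3 -m pendant '[1,0.95,-0.46,0,0,0,0, 1,0.95,-0.46,0,0,0,0, 1,0.95,-0.46,0,0,0,0, 1,0.95,-0.46,0,0,0,0]' 
python3 -m pendant '[1,0.85,-0.4,-0.3,0,0,-0.85, 1,0.85,-0.4,-0.3,0,0,-0.85, 1,0.85,-0.4,-0.3,0,0,-0.85, 1,0.85,-0.4,-0.3,0,0,-0.85, 1,0.85,-0.4,-0.3,0,0,-0.85, 1,0.85,-0.4,-0.3,0,0,-0.85, 1,0.85,-0.4,-0.3,0,0,-0.85, 1,0.85,-0.4,-0.3,0,0,-0.85, 1,0.85,-0.4,-0.3,0,0,-0.85, 1,0.85,-0.4,-0.3,0,0,-0.85]' 
python3 - <<'E'
from h import *
from plant import r
st=r.get_state();print(st["clock"]);s=r.snapshot("wrist");pickle.dump(s,open('w1.pkl','wb'))
go(st,[.682,-.09,.25],np.radians(100))
for n,p in[("loose",(.682,-.09,.048)),("stand",(.648,-.257,.05))]:print(n,proj(s,p))
cv2.imwrite('pics/w1.png',s["img"][...,::-1])
E
```

```text
clock: 0.55
tool_pos: [0.359, -0.446, 0.2388]
eef_rot: [0.978, 0.21, 0.002, -0.002]
contact_force: [-0.2, 0.4, 0.8]
opening: 1.0
finger_force: 0.0
clock: 0.95
tool_pos: [0.4612, -0.3256, 0.2388]
eef_rot: [0.978, 0.21, 0.002, -0.002]
contact_force: [0.6, 0.1, -0.4]
opening: 1.001
finger_force: 0.0
clock: 1.35
tool_pos: [0.5634, -0.2051, 0.2386]
eef_rot: [0.978, 0.209, 0.002, -0.002]
contact_force: [-1.2, 0.1, -0.1]
opening: 1.001
finger_force: 0.0
clock: 2.35
tool_pos: [0.6514, -0.1079, 0.2831]
eef_rot: [0.643, 0.766, -0.001, -0.0]
contact_force: [0.9, 0.4, 0.1]
opening: 1.001
finger_force: 0.0
2.35
pos [ 0.6514 -0.1079  0.2831] yaw 100.01 q7 -0.03 SHIFT [0.082 0.222 0.22 ] TURN [-0.0008  0.0002  0.0001]
loose (np.float64(277.68676400073406), np.float64(154.1641089995224))
stand (np.float64(236.58340217356297), np.float64(252.07221407250094))
```

View pics/w1.png

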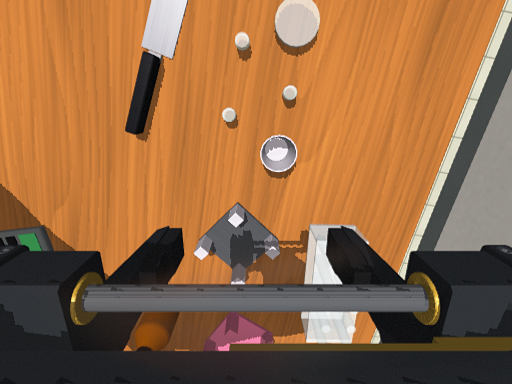

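The wrist view shows the loose tin at (278,154), matching the prediction, and stand_to centred at (237,252), also matching. Grasping the tin now.

```bash
python3 -m pendant '[1,0.08,0.22,0.9,0,0,0, 1,0.08,0.22,0.9,0,0,0, 1,0.08,0.22,0.9,0,0,0, 1,0.08,0.22,0.9,0,0,0]' 
python3 -m pendant '[1,0,0,0.4,0,0,0, 1,0,0,0.6,0,0,0, 1,0,0,0.78,0,0,0, 1,0,0,0.78,0,0,0, 0,0,0,0.78,0,0,0, 0,0,0,0.78,0,0,0, 0,0,0,0.78,0,0,0, 0,0,0,0.78,0,0,0, 0,0,0,0.78,0,0,0, 0,0,0,0.78,0,0,0]' 12
```

```text
clock: 2.8
tool_pos: [0.6787, -0.088, 0.1425]
eef_rot: [0.643, 0.766, -0.004, -0.004]
contact_force: [-0.2, 0.5, -0.2]
opening: 0.999
finger_force: 0.0
clock: 3.8
tool_pos: [0.6829, -0.0885, 0.0329]
eef_rot: [0.642, 0.767, 0.0, 0.001]
contact_force: [-0.4, -1.0, 6.5]
opening: 0.599
finger_force: 12.0
```

```bash
python3 -m pendant '[0,0,0,-0.1,0,0,0, 0,0,0,-0.3,0,0,0, 0,0,0,-0.6,0,0,0, 0,0,0,-0.8,0,0,0]' 
python3 -m pendant '[0,0.1,0,-0.3,0,0,0, 0,0.4,0,-0.6,0,0,0, 0,0.7,0,-0.65,0,0,0, 0,0.94,0,-0.65,0,0,0, 0,0.94,0,-0.65,0,0,0, 0,0.94,0,-0.65,0,0,0]' 
python3 - <<'E'
from h import *
from plant import r
st=r.get_state();s=r.snapshot("wrist");pickle.dump(s,open('w2.pkl','wb'))
go(st,[.647,.208,.25],np.radians(100))
for n,p in[("low",(.647,.208,.104)),("tile",(.638,.223,.056))]:print(n,proj(s,p))
cv2.imwrite('pics/w2.png',s["img"][...,::-1])
E
```

```text
clock: 4.2
tool_pos: [0.6832, -0.0881, 0.1553]
eef_rot: [0.642, 0.767, 0.001, 0.001]
contact_force: [1.1, 0.1, 0.3]
opening: 0.601
finger_force: 12.0
clock: 4.8
tool_pos: [0.6572, 0.0519, 0.2501]
eef_rot: [0.641, 0.768, 0.0, 0.0]
contact_force: [0.2, -1.0, -0.1]
opening: 0.596
finger_force: 12.0
pos [0.6572 0.0519 0.2501] yaw 100.28 q7 -0.28 SHIFT [1.036e+00 1.190e-01 1.000e-03] TURN [0.0003 0.0001 0.0031]
low (np.float64(272.7118721744711), np.float64(21.684582544308228))
tile (np.float64(264.5902601904622), np.float64(17.986843814357513))
```

View pics/w2.png

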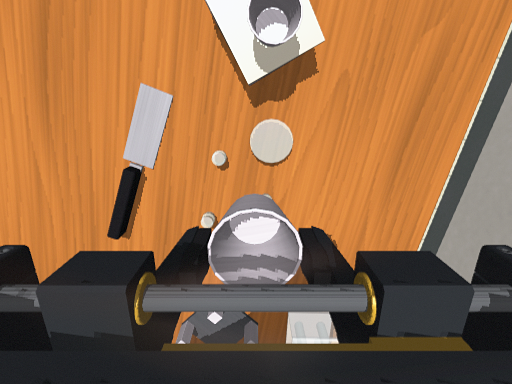

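The held tin is at (255,245), upright in the jaws. The tile's tin rim is at about (274,18), cut by the image edge but near the prediction. I'll move nearer so the whole tile is in view.

```bash
python3 -m pendant '[0,0.2,0.05,0,0,0,0, 0,0.5,0.12,0,0,0,0, 0,0.5,0.12,0,0,0,0, 0,0.5,0.12,0,0,0,0]' | head -2
python3 - <<'E'
from h import *
from plant import r
st=r.get_state();s=r.snapshot("wrist");pickle.dump(s,open('w3.pkl','wb'))
im=s["img"];go(st,[.647,.208,.25],np.radians(100))
hsv=cv2.cvtColor(im,cv2.COLOR_RGB2HSV).astype(int)
M=((hsv[...,1]<60)&(hsv[...,2]>60));M[200:]=0
b=max(blobs(s,M,300),key=lambda b:b[1][4] if 180<b[0][0]<340 else 0);print(b[0],b[1])
c=max(cv2.findContours(b[2].astype(np.uint8),0,2)[0],key=cv2.contourArea)
print([p[0].tolist() for p in cv2.approxPolyDP(c,4,True)])
print(proj(s,(.647,.208,.104)))
cv2.imwrite('pics/w3.png',cv2.resize(im[0:180,150:390],(800,600))[...,::-1])
E
```

```text
clock: 5.25
tool_pos: [0.6622, 0.127, 0.2488]
pos [0.6622 0.127  0.2488] yaw 100.11 q7 -0.38 SHIFT [ 0.549 -0.005 -0.009] TURN [-0.0005  0.0004  0.0013]
[249.54425538  85.44413666] [ 192   23  113  123 7581]
[[265, 23], [192, 70], [234, 145], [304, 107]]
(np.float64(253.65965367554116), np.float64(101.76284034744059))
```

View pics/w3.png

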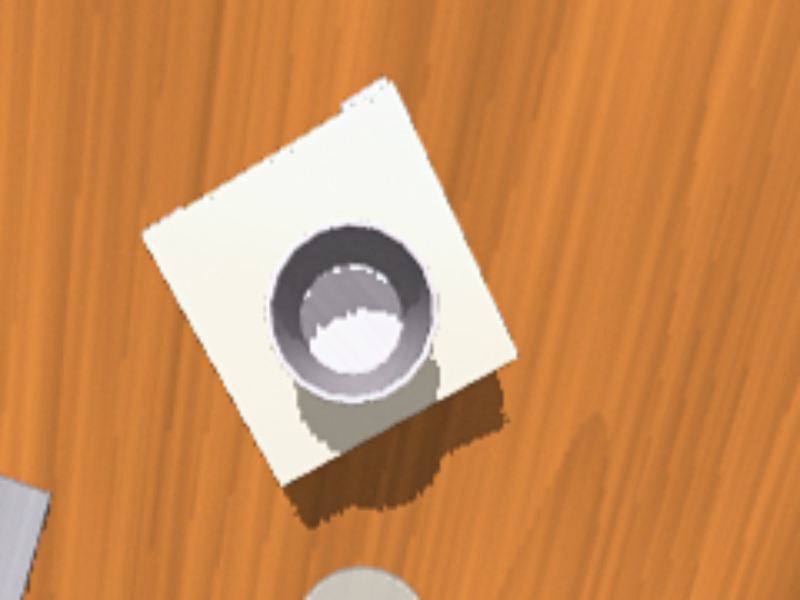

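```bash
python3 - <<'E'
from h import *
s=pickle.load(open('w3.pkl','rb'));t=pickle.load(open('d0.pkl','rb'))["top"]
f=lambda x,y:(150+x*.3-.35,y*.3-.35)
c=plane(s,f(352,312),.104);print("rim",c,"foot",plane(s,f(352,320),.058))
C=[plane(s,f(*p),.056) for p in[(143,234),(282,487),(517,354),(394,90)]];C=np.array(C);print(C.round(4),"mean",C.mean(0),"mid",(C[0]+C[2])/2)
for i in range(4):
  e=C[(i+1)%4]-C[i];print(np.linalg.norm(e).round(4),np.degrees(np.arctan2(e[1],e[0])).round(1))
print("top-view rim px at this est",np.array(proj(t,(*c,.104)))/.64)
E
```

```text
rim [0.64716897 0.21646007] foot [0.64739691 0.21586283]
[[0.5702 0.2311]
 [0.6316 0.1523]
 [0.7086 0.215 ]
 [0.6485 0.2899]] mean [0.63976166 0.22207367] mid [0.63944285 0.22302204]
0.0999 -52.1
0.0993 39.1
0.0961 128.7
0.0979 -143.1
top-view rim px at this est [257.59774602 252.70423218]
```

```bash
python3 - <<'E'
from h import *
from plant import r
s=pickle.load(open('w2.pkl','rb'));tp=np.array([.6572,.0519,.2501])
print("left/right/top/bottom rim->",[plane(s,p,tp[2]+.015).round(4) for p in[(209,247),(301,247),(255,209),(255,285)]])
print("foot",plane(s,(256,227),tp[2]-.033+.002),"tcp",tp)
go(r.get_state(),[.647,.215,.14],np.radians(100))
E
```

```text
left/right/top/bottom rim-> [array([0.6317, 0.0507]), array([0.682 , 0.0598]), array([0.6529, 0.0775]), array([0.6613, 0.0307])]
foot [0.65944037 0.04599791] tcp [0.6572 0.0519 0.2501]
pos [0.6625 0.1251 0.2487] yaw 99.97 q7 -0.38 SHIFT [0.61  0.002 0.723] TURN [-0.0006  0.0013 -0.0003]
```

```bash
python3 -m pendant '[0,0.25,0,0,0,0,0, 0,0.5,0,0,0,0,0, 0,0.61,0,0,0,0,0, 0,0.61,0,0.2,0,0,0, 0,0.61,0,0.5,0,0,0, 0,0.61,0,0.65,0,0,0, 0,0.61,0,0.65,0,0,0, 0,0.61,0,0.65,0,0,0]' 
python3 -m pendant '[0,0,0,0.06,0,0,0, 0,0,0,0.12,0,0,0, 0,0,0,0.18,0,0,0, 0,0,0,0.2,0,0,0, 0,0,0,0.2,0,0,0]'
```

```text
clock: 6.1
tool_pos: [0.6472, 0.2157, 0.1521]
eef_rot: [0.643, 0.766, -0.0, 0.001]
contact_force: [0.6, 0.5, -0.5]
opening: 0.596
finger_force: 12.0
clock: 6.6
tool_pos: [0.6458, 0.2174, 0.121]
eef_rot: [0.642, 0.767, -0.001, -0.0]
contact_force: [0.3, -0.3, -0.3]
opening: 0.599
finger_force: 12.0
```

```bash
python3 -m pendant '[0,0,0,0.03,0,0,0, 0,0,0,0.05,0,0,0, 0,0,0,0.05,0,0,0]' | egrep 'pos|force'
python3 -m pendant '[0,0,0,0.03,0,0,0, 0,0,0,0.03,0,0,0, 0,0,0,0.03,0,0,0]' | egrep 'pos|force'
```

```text
tool_pos: [0.6462, 0.2174, 0.114]
contact_force: [-0.2, -0.4, -0.6]
finger_force: 12.0
tool_pos: [0.6464, 0.2183, 0.1114]
contact_force: [-2.2, -0.0, 8.6]
finger_force: 12.0
```

```bash
python3 -m pendant '[1,0,0,-0.01,0,0,0, 1,0,0,-0.01,0,0,0, 1,0,0,-0.01,0,0,0, 1,0,0,-0.01,0,0,0, 1,0,0,-0.1,0,0,0, 1,0,0,-0.3,0,0,0, 1,0,0,-0.6,0,0,0, 1,0,0,-0.9,0,0,0, 1,0,0,-0.9,0,0,0]' | egrep 'pos|force'
python3 -m pendant '[1,-0.3,0,-0.1,0,0,0, 1,-0.6,0,-0.1,0,0,0, 1,-0.7,0,-0.1,0,0,0, 1,-0.7,0,-0.1,0,0,0]' | egrep 'pos|force'
python3 - <<'E'
from h import *
from plant import r
st=r.get_state();s=r.snapshot("wrist");pickle.dump(s,open('w4.pkl','wb'))
im=s["img"];go(st,[.4827,-.004,.1],np.radians(79.4))
a=cv2.resize(im,(512,384));b=r.snapshot("side");pickle.dump(b,open('s4.pkl','wb'));bb=cv2.resize(b["img"][230:330,160:260],(288,384))
cv2.imwrite('pics/w4.png',np.hstack([a,bb[:384]])[...,::-1])
E
```

```text
tool_pos: [0.6497, 0.22, 0.2531]
contact_force: [-0.7, 1.7, -0.0]
finger_force: 0.0
tool_pos: [0.6652, 0.11, 0.2595]
contact_force: [-0.0, 0.6, -0.4]
finger_force: 0.0
pos [0.6652 0.11   0.2595] yaw 99.76 q7 -0.36 SHIFT [-0.54  -1.327  1.066] TURN [0.     0.0016 0.2262]
```

View pics/w4.png

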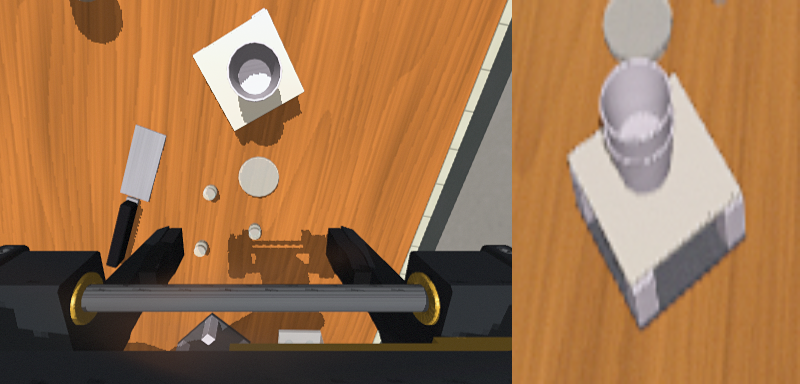

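The nest succeeded: the side crop shows the two tins stacked and upright at (638,125). In the wrist view the lifter blade is at (143,163) and its handle at (122,235). Next I measure the lifter, the tile and the source stand.

```bash
python3 - <<'E'
from h import *
s=pickle.load(open('w4.pkl','rb'));im=s["img"];hsv=cv2.cvtColor(im,cv2.COLOR_RGB2HSV).astype(int)
S,V=hsv[...,1],hsv[...,2]
def quad(mask,z,name):
    c=max(cv2.findContours(mask.astype(np.uint8),0,2)[0],key=cv2.contourArea).reshape(-1,2)
    W=np.array([plane(s,p,z) for p in c.astype(float)]).astype(np.float32)
    rc=cv2.minAreaRect(W*1000);P=cv2.boxPoints(rc)/1000;e=[P[1]-P[0],P[2]-P[1]]
    print(name,np.array(rc[0])/1000,[(round(float(np.linalg.norm(x)),4),round(float(np.degrees(np.arctan2(x[1],x[0]))),1)) for x in e])
def m(x0,y0,x1,y1,cond):
    M=np.zeros(im.shape[:2],bool);M[y0:y1,x0:x1]=cond[y0:y1,x0:x1];return M
quad(m(115,118,172,207,(S<70)&(V>110)),.0025,"blade")
quad(m(100,196,145,270,(V<60)),.03,"handle")
quad(m(185,0,310,140,(S<70)&(V>60)),.056,"tile")
b=pickle.load(open('s4.pkl','rb'));f=lambda x,y:(160+(x-512)/2.88-.5,230+y/3.84-.5)
for p in[(643,326),(738,243),(583,212)]:print("stand corner z0",plane(b,f(*p),0))
for p in[(637,283),(744,192),(567,160)]:print("tile corner z50/56",plane(b,f(*p),.053))
E
```

```text
blade [0.49472311 0.06886723] [(0.0465, -10.9), (0.1206, 79.1)]
handle [ 0.47907877 -0.03780182] [(0.0242, -10.9), (0.1219, 79.1)]
tile [0.63860889 0.2235824 ] [(0.1024, -51.7), (0.0998, 38.3)]
stand corner z0 [0.64268697 0.29140677]
stand corner z0 [0.57303287 0.23509202]
stand corner z0 [0.70200075 0.22081129]
tile corner z50/56 [0.64212614 0.2902566 ]
tile corner z50/56 [0.56689242 0.22972984]
tile corner z50/56 [0.70832597 0.21567492]
```

```bash
python3 - <<'E'
from h import *
from plant import r
go(r.get_state(),[.4765,-.0267,.1],np.radians(79.1))
E
python3 -m pendant '[1,-0.27,-0.66,0.1,0,0,0, 1,-0.27,-0.66,0.1,0,0,0, 1,-0.27,-0.66,0.1,0,0,0]' | egrep 'pos|force'
python3 -m pendant '[1,-0.3,-0.66,0.6,0,0,0.23, 1,-0.3,-0.66,0.6,0,0,0.23, 1,-0.3,-0.66,0.6,0,0,0.23, 1,-0.3,-0.66,0.6,0,0,0.23]' | egrep 'pos|force'
python3 - <<'E'
from h import *
from plant import r
go(r.get_state(),[.4765,-.0267,.003],np.radians(79.1))
E
```

```text
pos [0.6639 0.1161 0.2596] yaw 100.17 q7 -0.36 SHIFT [-0.719 -1.397  1.063] TURN [-0.0005 -0.0013  0.2341]
tool_pos: [0.5659, 0.0553, 0.2425]
contact_force: [0.6, -0.2, -0.5]
finger_force: 0.0
tool_pos: [0.4778, -0.0057, 0.1521]
contact_force: [-0.1, 0.1, -0.1]
finger_force: 0.0
pos [ 0.4778 -0.0057  0.1521] yaw 79.41 q7 -0.7 SHIFT [-0.135  0.028  0.994] TURN [-0.0071  0.0031  0.0034]
```

```bash
python3 -m pendant '[1,-0.9,0,0,0,0,0.6, 1,-0.9,0,0,0,0,0.6, 1,-0.9,0,0,0,0,0.6, 1,-0.9,0,0,0,0,0.6, 1,-0.9,0,0,0,0,0.6, 1,-0.9,0,0,0,0,0.6, 1,-0.9,0,0,0,0,0.6]' | egrep 'pos|force'
python3 -m pendant '[1,0,0,0,0,0,0.66, 1,0,0,0,0,0,0.66, 1,0,0,0,0,0,0.66, 1,0,0,0,0,0,0.66, 1,0,0,0,0,0,0.66, 1,0,0,0,0,0,0.66, 1,0,0,0,0,0,0.66, 1,0,0,0,0,0,0.66]' | egrep 'pos|rot'
python3 - <<'E'
from h import *
from plant import r
st=r.get_state();go(st,[.562,-.199,.15],np.radians(-34));print(st["q"].round(2))
E
```

```text
tool_pos: [0.4619, -0.1349, 0.1551]
contact_force: [0.3, 0.4, -0.6]
finger_force: 0.0
tool_pos: [0.461, -0.1356, 0.1548]
eef_rot: [0.957, -0.29, 0.0, -0.001]
pos [ 0.461  -0.1356  0.1548] yaw -33.73 q7 -1.7 SHIFT [ 0.795 -0.022  0.032] TURN [-0.0007 -0.0002  0.0031]
[ 0.08  0.66  0.17  2.09 -0.26  0.42 -1.7 ]
```

Reach and wrist range are fine at the placing orientation (q7 = -1.7). Back to pick the lifter.

```bash
python3 -m pendant '[1,0,0,0,0,0,-0.63, 1,0,0,0,0,0,-0.63, 1,0,0,0,0,0,-0.63, 1,0,0,0,0,0,-0.63, 1,0,0,0,0,0,-0.63, 1,0,0,0,0,0,-0.63, 1,0,0,0,0,0,-0.63]' | egrep 'pos'
python3 -m pendant '[1,0.65,-0.35,0,0,0,-0.62, 1,0.65,-0.35,0,0,0,-0.62, 1,0.65,-0.35,0,0,0,-0.62, 1,0.65,-0.35,0,0,0,-0.62, 1,0.65,-0.35,0,0,0,-0.62, 1,0.65,-0.35,0,0,0,-0.62, 1,0.65,-0.35,0,0,0,-0.62, 1,0.65,-0.35,0,0,0,-0.62]' | egrep 'pos'
python3 - <<'E'
from h import *
from plant import r
go(r.get_state(),[.4765,-.0267,.003],np.radians(79.1))
s=r.snapshot("wrist");im=s["img"];hsv=cv2.cvtColor(im,cv2.COLOR_RGB2HSV).astype(int)
M=((hsv[...,1]<70)&(hsv[...,2]>110));M[230:]=0
for c,st,mk in blobs(s,M,400):
    cc=max(cv2.findContours(mk.astype(np.uint8),0,2)[0],key=cv2.contourArea).reshape(-1,2).astype(float)
    W=np.array([plane(s,p,.0025) for p in cc]).astype(np.float32);rc=cv2.minAreaRect(W*1000);print(c.round(),rc)
    print(W[np.argmax(W@[.189,.982])])
E
```

```text
tool_pos: [0.4607, -0.1363, 0.1549]
tool_pos: [0.53, -0.0504, 0.1549]
pos [ 0.53   -0.0504  0.1549] yaw 78.8 q7 -0.59 SHIFT [ 0.085 -0.382  1.013] TURN [ 0.0006 -0.0008 -0.0033]
[377.  20.] ((678.4620361328125, 78.68464660644531), (40.467403411865234, 65.77962493896484), 78.79188537597656)
[0.6530871  0.10433986]
[198.  66.] ((495.01922607421875, 69.42491149902344), (118.6108627319336, 46.506866455078125), 79.09395599365234)
[0.4845718  0.13183415]
[309.  68.] ((608.4605102539062, 51.85398864746094), (22.962528228759766, 21.12394905090332), 37.40128707885742)
[0.60962826 0.06242803]
[393. 108.] ((690.9303588867188, -4.845424652099609), (19.50020408630371, 29.201885223388672), 78.75416564941406)
[0.688732   0.00553139]
```

```bash
python3 -m pendant '[1,0.08,-0.38,0,0,0,0, 1,0.08,-0.38,0,0,0,0, 1,0.08,-0.38,0.3,0,0,0, 1,0.08,-0.38,0.6,0,0,0, 1,0.08,-0.38,0.8,0,0,0, 1,0.08,-0.38,0.8,0,0,0, 1,0.08,-0.38,0.8,0,0,0]' | egrep 'pos'
python3 - <<'E'
from h import *
from plant import r
go(r.get_state(),[.4765,-.0266,.003],np.radians(79.1))
E
```

```text
tool_pos: [0.4761, -0.0278, 0.035]
pos [ 0.4761 -0.0278  0.035 ] yaw 78.56 q7 -0.78 SHIFT [0.008 0.001 0.213] TURN [-0.0002  0.0002 -0.006 ]
```

```bash
python3 -m pendant '[1,0,0,0.1,0,0,0, 1,0,0,0.2,0,0,0, 1,0,0,0.21,0,0,0, 1,0,0,0.21,0,0,0, 0,0,0,0.21,0,0,0, 0,0,0,0.21,0,0,0, 0,0,0,0.21,0,0,0, 0,0,0,0.21,0,0,0, 0,0,0,0.21,0,0,0, 0,0,0,0.21,0,0,0, 0,0,0,0.21,0,0,0, 0,0,0,0.21,0,0,0]' 60
python3 - <<'E'
from h import *
from plant import r
st=r.get_state();print(st["opening"],st["finger_force"]);go(st,[.4765,-.0266,.043],np.radians(79.1))
E
```

```text
clock: 14.25
tool_pos: [0.4759, -0.0282, 0.0032]
eef_rot: [0.774, 0.633, -0.0, 0.0]
contact_force: [-0.4, -0.3, -1.1]
opening: 0.297
finger_force: 0.0
0.297388492489365 0.0
pos [ 0.4759 -0.0282  0.0032] yaw 78.49 q7 -0.81 SHIFT [ 0.011  0.002 -0.265] TURN [-0.      0.0001 -0.0067]
```

```bash
python3 -m pendant '[0,0,0,0,0,0,0, 0,0,0,0,0,0,0, 0,0,0,0,0,0,0, 0,0,0,0,0,0,0, 0,0,0,-0.05,0,0,0, 0,0,0,-0.15,0,0,0, 0,0,0,-0.27,0,0,0, 0,0,0,-0.27,0,0,0]' 60 | egrep 'pos|force|open'
python3 -m pendant '[0,0,0,0,0,0,0.05, 0,0,0,0,0,0,0.12, 0,0,0,0,0,0,0.2, 0,0,0,0,0,0,0.28, 0,0,0,0,0,0,0.36, 0,0,0,0,0,0,0.42, 0,0,0,0,0,0,0.444, 0,0,0,0,0,0,0.444, 0,0,0,0,0,0,0.444]' | egrep 'pos|force|open'
python3 - <<'E'
from h import *
from plant import r
st=r.get_state();go(st,[.4666,.0858,.043],np.radians(38.5))
s=r.snapshot("wrist");pickle.dump(s,open('w5.pkl','wb'))
cv2.imwrite('pics/w5.png',cv2.resize(s["img"],(768,576))[...,::-1])
E
```

```text
tool_pos: [0.477, -0.0285, 0.0456]
contact_force: [-0.0, -0.5, -0.6]
opening: 0.2
finger_force: 60.0
tool_pos: [0.4759, -0.0282, 0.0436]
contact_force: [0.2, -0.3, -1.1]
opening: 0.2
finger_force: 60.0
pos [ 0.4759 -0.0282  0.0436] yaw 38.63 q7 -1.16 SHIFT [ 0.426 -0.633  0.004] TURN [-0.      0.0001  0.0015]
```

View pics/w5.png

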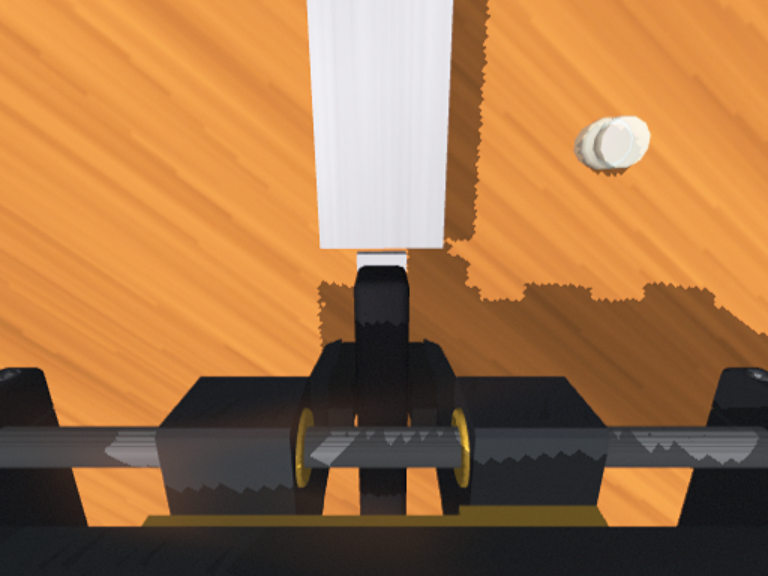

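The lifter is held straight: blade rear edge at (320–443,247) in this 1.5× picture. A stopper is at (615,142), well to the side.

```bash
python3 - <<'E'
from h import *
s=pickle.load(open('w5.pkl','rb'));tp=np.array([.4759,-.0282]);u=np.array([np.cos(np.radians(38.6)),np.sin(np.radians(38.6))]);v=np.array([-u[1],u[0]])
for z in(.040,.0425,.045):
  for p in[(320,247),(443,247),(307,0),(453,0)]:
    w=plane(s,np.array(p)/1.5,z)-tp;print(z,p,(w@u).round(4),(w@v).round(4))
E
python3 -m pendant '[0,0.1,-0.15,0,0,0,0, 0,0.2,-0.35,0,0,0,0, 0,0.35,-0.5,0,0,0,0, 0,0.42,-0.63,0,0,0,0, 0,0.42,-0.63,0,0,0,0, 0,0.42,-0.63,0,0,0,0]' | egrep 'pos|force|open'
python3 - <<'E'
from h import *
from plant import r
st=r.get_state();go(st,[.5582,.1587,.043],np.radians(38.5))
s=r.snapshot("wrist");pickle.dump(s,open('w6.pkl','wb'));
t=r.snapshot("side");pickle.dump(t,open('s6.pkl','wb'))
cv2.imwrite('pics/w6.png',np.hstack([s["img"][:300,80:480],cv2.resize(t["img"][190:325,130:310],(400,300))])[...,::-1])
E
```

```text
0.04 (320, 247) 0.0465 0.0228
0.04 (443, 247) 0.0465 -0.0242
0.04 (307, 0) 0.1272 0.0232
0.04 (453, 0) 0.1272 -0.0237
0.0425 (320, 247) 0.0471 0.0224
0.0425 (443, 247) 0.047 -0.0238
0.0425 (307, 0) 0.1264 0.0228
0.0425 (453, 0) 0.1264 -0.0233
0.045 (320, 247) 0.0476 0.022
0.045 (443, 247) 0.0476 -0.0234
0.045 (307, 0) 0.1255 0.0224
0.045 (453, 0) 0.1255 -0.023
tool_pos: [0.4662, 0.0846, 0.0437]
contact_force: [0.6, -1.8, -1.1]
opening: 0.196
finger_force: 60.0
pos [0.4662 0.0846 0.0437] yaw 38.6 q7 -1.3 SHIFT [ 0.787 -0.003  0.004] TURN [0.0002 0.0004 0.0012]
```

View pics/w6.png

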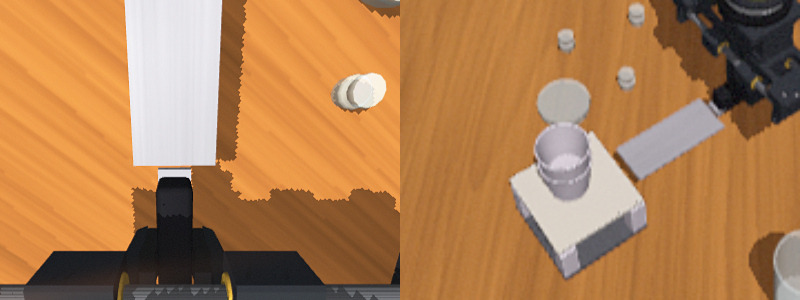

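Wrist crop: the blade is straight. Side crop: the blade tip at (620,165) is square in front of the near gap of the stand, below the tile. Sliding in.

```bash
python3 -m pendant '[0,0.08,0,0.02,0,0,0, 0,0.2,0,0.02,0,0,0, 0,0.32,0,0.02,0,0,0, 0,0.44,0,0.02,0,0,0, 0,0.56,0,0.02,0,0,0, 0,0.66,0,0.02,0,0,0, 0,0.74,0,0.02,0,0,0, 0,0.775,0,0.02,0,0,0, 0,0.775,0,0.02,0,0,0, 0,0.775,0,0.02,0,0,0]' | egrep 'pos|force|open'
python3 - <<'E'
from h import *
from plant import r
st=r.get_state();go(st,[.5567,.1574,.050],np.radians(38.5));print(st["contact_force"])
E
```

```text
tool_pos: [0.5566, 0.1559, 0.0405]
contact_force: [0.3, -0.1, -1.2]
opening: 0.197
finger_force: 60.0
pos [0.5566 0.1559 0.0405] yaw 38.47 q7 -1.33 SHIFT [ 0.006 -0.007 -0.063] TURN [ 0.0001  0.0011 -0.0004]
[ 0.25070507 -0.13740679 -1.19736524]
```

```bash
python3 -m pendant '[0,0,0,-0.03,0,0,0, 0,0,0,-0.05,0,0,0, 0,0,0,-0.06,0,0,0, 0,0,0,-0.07,0,0,0, 0,0,0,-0.08,0,0,0, 0,0,0,-0.09,0,0,0, 0,0,0,-0.1,0,0,0, 0,0,0,-0.11,0,0,0, 0,0,0,-0.12,0,0,0, 0,0,0,-0.14,0,0,0, 0,0,0,-0.16,0,0,0, 0,0,0,-0.16,0,0,0]' | egrep 'clock|pos|force|open'
python3 - <<'E'
from h import *
from plant import r
st=r.get_state();go(st,[.5567,.1574,.064],np.radians(38.5));print(st["contact_force"],st["moment"])
s=r.snapshot("wrist");pickle.dump(s,open('w7.pkl','wb'));
t=r.snapshot("side");pickle.dump(t,open('s7.pkl','wb'))
cv2.imwrite('pics/w7.png',np.hstack([s["img"][:300,56:456],cv2.resize(t["img"][190:325,130:310],(400,300))])[...,::-1])
E
```

```text
clock: 18.9
tool_pos: [0.5577, 0.1575, 0.0652]
contact_force: [0.2, -0.5, -2.8]
opening: 0.197
finger_force: 60.0
pos [0.5577 0.1575 0.0652] yaw 38.53 q7 -1.33 SHIFT [-0.005 -0.004  0.008] TURN [ 0.0003 -0.0006  0.0004]
[ 0.21984461 -0.47458383 -2.79710201] [-0.21092899  0.19706904 -0.03847662]
```

View pics/w7.png

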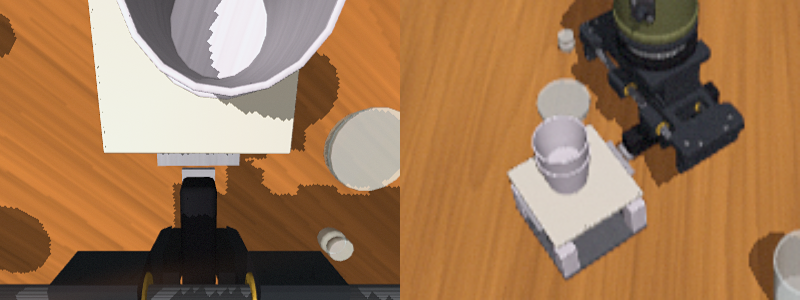

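The tile is lifted flat, with the blade under its middle. In the wrist crop the tile's rear edge is at row 153, from x=104 to 291, parallel to the blade. In the side crop the nested tins stand on the tile and the posts are free below.

```bash
python3 - <<'E'
from h import *
s=pickle.load(open('w7.pkl','rb'));tp=np.array([.5572,.157]);a=np.radians(38.5);u=np.array([np.cos(a),np.sin(a)]);v=np.array([-u[1],u[0]])
im=s["img"]
for p in[(160,153),(347,153),(146,2),(213,165),(295,165)]:
    z=.0707 if p[1]!=165 else .0647
    w=plane(s,p,z)-tp;print(p,(w@u).round(4),(w@v).round(4))
E
python3 -m pendant '[0,0,0,-0.01,0,0,0, 0,0,0,-0.04,0,0,0, 0,0,0,-0.08,0,0,0, 0,0,0,-0.13,0,0,0, 0,0,0,-0.18,0,0,0, 0,0,0,-0.23,0,0,0, 0,0,0,-0.26,0,0,0, 0,0,0,-0.27,0,0,0, 0,0,0,-0.27,0,0,0]' | egrep 'clock|pos|force|open'
python3 - <<'E'
from h import *
from plant import r
st=r.get_state();go(st,[.495,.06,.105],np.radians(14));print(st["contact_force"])
E
```

```text
(160, 153) 0.0554 0.0495
(347, 153) 0.0554 -0.05
(146, 2) 0.1242 0.0485
(213, 165) 0.0477 0.0226
(295, 165) 0.0477 -0.0235
clock: 19.9
tool_pos: [0.5574, 0.1574, 0.1055]
contact_force: [0.7, 0.0, -2.9]
opening: 0.203
finger_force: 60.0
pos [0.5574 0.1574 0.1055] yaw 38.54 q7 -1.33 SHIFT [-0.73   0.249  0.003] TURN [ 1.000e-04 -2.000e-04  2.726e-01]
[ 0.67316127  0.00941305 -2.90570136]
```

```bash
python3 -m pendant '[0,-0.01,0.005,0,0,0,0.005, 0,-0.05,0.017,0,0,0,0.02, 0,-0.11,0.037,0,0,0,0.04, 0,-0.18,0.06,0,0,0,0.07, 0,-0.27,0.09,0,0,0,0.1, 0,-0.37,0.125,0,0,0,0.135, 0,-0.46,0.157,0,0,0,0.17, 0,-0.55,0.187,0,0,0,0.2, 0,-0.62,0.21,0,0,0,0.23, 0,-0.68,0.23,0,0,0,0.25, 0,-0.72,0.245,0,0,0,0.265, 0,-0.73,0.25,0,0,0,0.27]' | egrep 'clock|pos|force|open'
python3 - <<'E'
from h import *
from plant import r
st=r.get_state();go(st,[.475,-.07,.105],np.radians(-10));print(st["contact_force"])
s=pickle.load(open('w1.pkl','rb'));im=s["img"];hsv=cv2.cvtColor(im,cv2.COLOR_RGB2HSV).astype(int)
M=(hsv[...,1]<70)&(hsv[...,2]>120);N=np.zeros_like(M);N[200:275,190:285]=M[200:275,190:285]
for c,stt,_ in blobs(s,N,20):print(c.round(1),stt,plane(s,c,.05).round(4))
E
```

```text
clock: 21.1
tool_pos: [0.4947, 0.0591, 0.1052]
contact_force: [-0.2, 0.1, -2.6]
opening: 0.201
finger_force: 60.0
pos [0.4947 0.0591 0.1052] yaw 14.13 q7 -1.48 SHIFT [-0.337  0.803  0.002] TURN [2.000e-04 2.000e-04 2.681e-01]
[-0.16180609  0.09822526 -2.62994086]
[236.  215.6] [228 204  16  24 253] [ 0.6374 -0.1943]
[202.5 247.4] [194 235  18  25 266] [ 0.5929 -0.258 ]
[270.  238.5] [264 235  14   7  50] [ 0.6965 -0.2237]
[271.8 251.6] [265 246  15  14 132] [ 0.7039 -0.2462]
```

```bash
python3 -m pendant '[0,-0.005,0.016,0,0,0,0.005, 0,-0.023,0.055,0,0,0,0.02, 0,-0.05,0.12,0,0,0,0.04, 0,-0.085,0.2,0,0,0,0.07, 0,-0.125,0.3,0,0,0,0.1, 0,-0.17,0.4,0,0,0,0.135, 0,-0.21,0.5,0,0,0,0.17, 0,-0.25,0.6,0,0,0,0.2, 0,-0.29,0.68,0,0,0,0.23, 0,-0.315,0.745,0,0,0,0.25, 0,-0.33,0.785,0,0,0,0.265, 0,-0.337,0.8,0,0,0,0.27]' | egrep 'clock|pos|force|open'
python3 - <<'E'
from h import *
from plant import r
st=r.get_state();go(st,[.5612,-.1972,.105],np.radians(-34.7))
d=pickle.load(open('d0.pkl','rb'));s=pickle.load(open('w1.pkl','rb'))
g=s["img"].min(2)
print(g[202:232:2,236].tolist(),g[233:264:2,203].tolist())
for th in(190,205,220,235):
    N=np.zeros(g.shape,bool);N[200:275,190:262]=g[200:275,190:262]>th
    for c,stt,_ in blobs(s,N,40):print("w",th,c.round(1),stt,plane(s,c,.05).round(4))
for cam in("top","side"):
    t=d[cam];g=t["img"].min(2);x0,y0,x1,y1=[int(k*.64) for k in((460,225,545,305) if cam=="top" else(310,185,400,260))]
    for th in(120,150,180,200):
        N=np.zeros(g.shape,bool);N[y0:y1,x0:x1]=g[y0:y1,x0:x1]>th
        P=[(c,plane(t,c,.05),stt) for c,stt,_ in blobs(t,N,8)]
        print(cam,th,[p[1].round(4).tolist()+p[2][2:].tolist() for p in P],np.mean([p[1] for p in P],0) if P else 0)
E
```

```text
clock: 22.3
tool_pos: [0.4755, -0.0696, 0.1052]
contact_force: [0.2, 0.3, -3.7]
opening: 0.197
finger_force: 60.0
pos [ 0.4755 -0.0696  0.1052] yaw -10.18 q7 -1.54 SHIFT [0.712 0.736 0.002] TURN [ 0.000e+00 -2.000e-04  2.725e-01]
[59, 111, 152, 142, 121, 114, 245, 233, 234, 234, 237, 237, 235, 85, 91] [57, 73, 141, 137, 116, 119, 119, 113, 210, 236, 235, 239, 232, 58, 57, 57]
w 190 [235.2 219.7] [228 213  15  14 113] [ 0.6373 -0.2012]
w 190 [200.5 252.9] [194 246  14  14  98] [ 0.5908 -0.2686]
w 205 [235.2 219.8] [228 213  15  14 111] [ 0.6372 -0.2013]
w 205 [200.5 253. ] [194 247  14  13  94] [ 0.5908 -0.2688]
w 220 [235.1 219.8] [228 213  15  14 110] [ 0.6371 -0.2014]
w 220 [200.5 253. ] [194 247  14  13  93] [ 0.5907 -0.2689]
w 235 [235.2 219.9] [228 213  15  13  71] [ 0.6373 -0.2016]
w 235 [200.7 253.3] [194 247  14  12  54] [ 0.5912 -0.2692]
top 120 [[0.705, -0.247, 6, 7, 30], [0.6581, -0.3141, 6, 7, 31], [0.6371, -0.1998, 6, 7, 31], [0.5904, -0.2678, 7, 7, 35]] [ 0.64765209 -0.25716885]
top 150 [[0.705, -0.247, 4, 5, 14], [0.6582, -0.3144, 4, 5, 15], [0.6373, -0.2, 4, 5, 16], [0.5907, -0.2678, 5, 5, 16]] [ 0.64781935 -0.25730166]
top 180 [] 0
top 200 [] 0
side 120 [[0.6531, -0.2905, 8, 16, 93], [0.5877, -0.2458, 8, 16, 97], [0.699, -0.2259, 9, 16, 102], [0.633, -0.1803, 8, 16, 102]] [ 0.6431867  -0.23561763]
side 150 [[0.6564, -0.3146, 7, 6, 27], [0.5898, -0.2677, 7, 6, 29], [0.704, -0.2473, 8, 6, 29], [0.6366, -0.1999, 7, 6, 28]] [ 0.64670753 -0.25739258]
side 180 [[0.6579, -0.3143, 6, 4, 14], [0.5896, -0.2683, 6, 4, 17], [0.7037, -0.2482, 6, 4, 16], [0.6366, -0.2006, 6, 6, 18]] [ 0.64694013 -0.25784726]
side 200 [] 0
```

```bash
python3 -m pendant '[0,0.014,0.015,0,0,0,0.005, 0,0.05,0.05,0,0,0,0.02, 0,0.105,0.11,0,0,0,0.04, 0,0.175,0.18,0,0,0,0.07, 0,0.26,0.27,0,0,0,0.1, 0,0.355,0.37,0,0,0,0.135, 0,0.445,0.46,0,0,0,0.17, 0,0.53,0.55,0,0,0,0.2, 0,0.6,0.62,0,0,0,0.23, 0,0.66,0.68,0,0,0,0.255, 0,0.695,0.72,0,0,0,0.268, 0,0.71,0.735,0,0,0,0.273]' | egrep 'clock|pos|force|open'
python3 -m pendant '[0,0,0,0.01,0,0,0, 0,0,0,0.04,0,0,0, 0,0,0,0.08,0,0,0, 0,0,0,0.12,0,0,0, 0,0,0,0.15,0,0,0, 0,0,0,0.17,0,0,0, 0,0,0,0.18,0,0,0, 0,0,0,0.18,0,0,0, 0,0,0,0.18,0,0,0]' | egrep 'clock|pos|force|open'
cat > tile.py <<'E'
from h import *
from plant import r
st=r.get_state();go(st,[.5607,-.1975,.0775],np.radians(-34.7));print("F",st["contact_force"].round(1),"clock",st["clock"])
R0=R.from_quat(st["eef_rot"]);tp=st["tool_pos"];z=tp[2]-.003+.0085
s=r.snapshot("wrist");pickle.dump(s,open('w9.pkl','wb'));im=s["img"];g=im.min(2)
# rear edge: in each column, lowest bright tile row
for lo,hi in((150,205),(302,340)):
    pts=[]
    for c in range(lo,hi,3):
        col=np.where((g[100:185,c]>150))[0]
        if len(col):
            w=R0.inv().apply(np.append(plane(s,(c,100+col.max()+.5),z),z)-tp);pts.append(w[:2])
    print("edge",lo,len(pts),np.round(pts[::5],4).tolist())
for row in(120,135,145):
    c=np.where(g[row,100:400]>130)[0]+100;print("row",row,[R0.inv().apply(np.append(plane(s,(k,row),z),z)-tp)[:2].round(4).tolist() for k in(c.min(),c.max()+1)])
E
python3 tile.py
```

```text
clock: 23.5
tool_pos: [0.5615, -0.1973, 0.1051]
contact_force: [-0.0, 0.3, -3.4]
opening: 0.197
finger_force: 60.0
clock: 24.4
tool_pos: [0.5613, -0.1962, 0.0784]
contact_force: [0.5, -0.9, -3.1]
opening: 0.2
finger_force: 60.0
pos [ 0.5613 -0.1962  0.0784] yaw -34.64 q7 -1.67 SHIFT [0.002 0.009 0.006] TURN [-0.     -0.0002  0.0007]
F [ 0.5 -0.9 -3.1] clock 24.4
edge 150 17 [[0.0795, -0.0492], [0.0776, -0.0418], [0.0681, -0.0349], [0.0671, -0.0272]]
edge 302 0 []
row 120 [[0.0729, -0.0387], [0.0729, -0.0095]]
row 135 [[0.0653, -0.0498], [0.0653, -0.0492]]
row 145 [[0.0602, -0.0493], [0.0602, -0.0488]]
```

```bash
python3 - <<'E'
from h import *
s=pickle.load(open('w9.pkl','rb'));h=cv2.cvtColor(s["img"],cv2.COLOR_RGB2HSV)
for c in(175,195,315,330):print(c,[tuple(int(k) for k in h[r_,c,1:]) for r_ in range(110,175,6)])
print([tuple(int(k) for k in h[140,c,1:]) for c in list(range(140,175,4))+list(range(330,366,4))])
E
```

```text
175 [(34, 134), (33, 140), (35, 146), (30, 144), (32, 143), (30, 144), (31, 142), (58, 132), (179, 208), (181, 207), (180, 210)]
195 [(13, 243), (13, 243), (12, 243), (12, 245), (32, 144), (33, 145), (33, 145), (39, 125), (179, 199), (181, 193), (182, 207)]
315 [(32, 144), (32, 144), (33, 145), (32, 142), (32, 143), (33, 146), (32, 144), (28, 136), (180, 143), (184, 198), (185, 186)]
330 [(30, 144), (32, 144), (30, 143), (30, 143), (32, 144), (32, 143), (32, 143), (30, 137), (177, 101), (173, 106), (184, 184)]
[(181, 201), (184, 193), (183, 176), (183, 177), (182, 179), (27, 143), (30, 143), (30, 143), (32, 145), (32, 143), (30, 143), (32, 144), (32, 145), (28, 146), (178, 110), (181, 202), (178, 199), (180, 188)]
```

```bash
cat > tile.py <<'E'
from h import *
from plant import r
import sys
st=r.get_state();go(st,[.5607,-.1975,.0775],np.radians(-34.7));print("F",st["contact_force"].round(1),"clock",st["clock"])
R0=R.from_quat(st["eef_rot"]);tp=st["tool_pos"];z=float(sys.argv[1]) if len(sys.argv)>1 else tp[2]-.003+.0085
s=r.snapshot("wrist");h=cv2.cvtColor(s["img"],cv2.COLOR_RGB2HSV);m=(h[...,1]<45)&(h[...,2]>139)
def w(c,row):p=plane(s,(c,row),z);return np.append(p,z)
E=np.array([w(c,100+np.where(m[100:165,c])[0].max()+.5) for c in list(range(168,208,3))+list(range(300,338,3))])
L=np.array([w(np.where(m[y,120:400])[0].min()+119.5,y) for y in range(70,148,3)]);Rr=np.array([w(np.where(m[y,120:400])[0].max()+120.5,y) for y in range(70,148,3)])
out=[]
for n,P in(("rear",E),("left",L),("right",Rr)):
    vx,vy,x,y=cv2.fitLine(P[:,:2].astype(np.float32),cv2.DIST_HUBER,0,.01,.001).ravel();out.append((np.array([x,y]),np.array([vx,vy])))
    print(n,np.degrees(np.arctan2(vy,vx)).round(2))
a=np.radians(-34.7);u=np.array([np.cos(a),np.sin(a)]);v=np.array([-u[1],u[0]])
side=(out[1][0]+out[2][0])/2@v; back=out[0][0]@u;c=u*(back+.05)+v*side
print("tile width",abs((out[1][0]-out[2][0])@v).round(4),"centre",c.round(4),"err along/across stand",((c-[.6474,-.2575])@u).round(4),((c-[.6474,-.2575])@v).round(4))
E
python3 tile.py
```

```text
pos [ 0.5613 -0.1962  0.0784] yaw -34.63 q7 -1.67 SHIFT [0.002 0.01  0.006] TURN [-0.0001 -0.0003  0.0007]
F [ 0.2  0.2 -3.7] clock 24.45
rear 54.95
left -34.2
right -34.75
tile width 0.0983 centre [ 0.6495 -0.2567] err along/across stand 0.0013 0.0019
```

```bash
python3 -m pendant '[0,-0.003,0.005,0.02,0,0,0, 0,-0.007,0.01,0.05,0,0,0, 0,-0.007,0.01,0.09,0,0,0, 0,-0.007,0.01,0.12,0,0,0, 0,-0.007,0.01,0.14,0,0,0, 0,-0.007,0.01,0.155,0,0,0, 0,-0.007,0.01,0.165,0,0,0, 0,-0.007,0.01,0.175,0,0,0, 0,-0.007,0.01,0.185,0,0,0, 0,-0.007,0.01,0.195,0,0,0, 0,-0.007,0.01,0.205,0,0,0, 0,-0.007,0.01,0.215,0,0,0]' | egrep 'clock|pos|force|open'
python3 -m pendant '[0,0,0,0.015,0,0,0, 0,0,0,0.03,0,0,0, 0,0,0,0.04,0,0,0, 0,0,0,0.04,0,0,0]' | egrep 'clock|pos|force|open'
python3 tile.py 0.056
```

```text
clock: 25.7
tool_pos: [0.5597, -0.1969, 0.0461]
contact_force: [0.1, 0.3, -1.3]
opening: 0.202
finger_force: 60.0
clock: 26.1
tool_pos: [0.5593, -0.1967, 0.0397]
contact_force: [0.2, 0.0, -1.6]
opening: 0.199
finger_force: 60.0
pos [ 0.5593 -0.1967  0.0397] yaw -34.64 q7 -1.66 SHIFT [ 0.011 -0.001 -0.252] TURN [0.0001 0.0002 0.0007]
F [ 0.2  0.  -1.6] clock 26.1
rear 55.33
left -33.94
right -34.63
tile width 0.0988 centre [ 0.6475 -0.2571] err along/across stand -0.0002 0.0004
```

The tile sits on the stand within about 1 mm, square to within half a degree. Withdrawing the blade straight back, then laying the lifter down.

```bash
python3 -m pendant '[0,-0.03,0,0,0,0,0, 0,-0.1,0,0,0,0,0, 0,-0.2,0,0,0,0,0, 0,-0.3,0,0,0,0,0, 0,-0.4,0,0,0,0,0, 0,-0.5,0,0,0,0,0, 0,-0.6,0,0,0,0,0, 0,-0.7,0,0,0,0,0, 0,-0.8,0,0,0,0,0, 0,-0.88,0,0,0,0,0, 0,-0.9,0,0,0,0,0, 0,-0.9,0,0,0,0,0]' | egrep 'clock|pos|force|open'
python3 -m pendant '[0,0,0,0.05,0,0,0, 0,0,0,0.1,0,0,0, 0,0,0,0.15,0,0,0, 0,0,0,0.19,0,0,0, 0,0,0,0.22,0,0,0, 0,0,0,0.235,0,0,0, 0,0,0,0.24,0,0,0, 0,0,0,0.24,0,0,0]' | egrep 'clock|pos|force|open'
```

```text
clock: 27.35
tool_pos: [0.4484, -0.1199, 0.0401]
contact_force: [0.5, -0.7, -1.4]
opening: 0.197
finger_force: 60.0
clock: 28.15
tool_pos: [0.45, -0.1207, 0.0045]
contact_force: [0.8, 0.4, -1.8]
opening: 0.199
finger_force: 60.0
```

```bash
python3 -m pendant '[0,0,0,0.008,0,0,0, 0,0,0,0.012,0,0,0, 0,0,0,0.012,0,0,0]' | egrep 'clock|pos|force|open'
python3 -m pendant '[1,0,0,0,0,0,0, 1,0,0,0,0,0,0, 1,0,0,0,0,0,0, 1,0,0,0,0,0,0, 1,0,0,0,0,0,0, 1,0,0,-0.1,0,0,0, 1,0,0,-0.4,0,0,0, 1,0,0,-0.7,0,0,0, 1,0,0,-1,0,0,0, 1,0,0,-1,0,0,0]' | egrep 'clock|pos|force|open'
python3 -m pendant '[1,-0.1,0,-0.6,0,0,0, 1,-0.2,0,-0.8,0,0,0, 1,-0.2,0,-0.8,0,0,0, 1,-0.2,0,-0.8,0,0,0]' | egrep 'clock|pos|force|open'
python3 - <<'E'
from h import *
from plant import r
st=r.get_state()
for n,M in(("wrist",.056),("top",.056),("side",.056)):
    s=r.snapshot(n);im=s["img"];h=cv2.cvtColor(im,cv2.COLOR_RGB2HSV);m=(h[...,1]<75)&(h[...,2]>95)
    u0,v0=[int(k) for k in proj(s,(.6474,-.2575,.056))];print(n,u0,v0)
    B=[b for b in blobs(s,m,100) if b[2][max(v0-40,0):v0+40,max(u0-40,0):u0+40].any()]
    for b in B[:3]:
        c=max(cv2.findContours(b[2].astype(np.uint8),0,2)[0],key=cv2.contourArea).reshape(-1,2)
        W=np.array([plane(s,p,.056) for p in c.astype(float)]).astype(np.float32);print(b[1],cv2.minAreaRect(W*1000))
    # lifter blade at bench level
    for b in blobs(s,m,100):
        p=plane(s,b[0],.0025)
        if np.hypot(*(p-[.525,-.172]))<.03:
            c=max(cv2.findContours(b[2].astype(np.uint8),0,2)[0],key=cv2.contourArea).reshape(-1,2)
            W=np.array([plane(s,q,.0025) for q in c.astype(float)]).astype(np.float32);print("blade",cv2.minAreaRect(W*1000))
    tp=proj(s,(.6474,-.2575,.12));print("tins px",tp)
    if n=="side":print([[int(k) for k in h[int(tp[1])+dy,int(tp[0])-12:int(tp[0])+13:3,1]] for dy in(-10,0,10,20)])
    # bystanders: low-saturation blobs near their first places
    if n=="top":
        d=pickle.load(open('d0.pkl','rb'))["top"]["img"]
        for nm,p,z in[("st0",(.682,-.004),.02),("st1",(.602,-.049),.02),("st2",(.605,.049),.02),("petri",(.673,.085),.018),("amber",(.53,-.425),.11),("wb",(.537,.41),.15),("beaker",(.412,.302),.085)]:
            x,y=[int(k) for k in proj(s,(*p,z))];q=(slice(y-10,y+10),slice(x-10,x+10));print(nm,np.abs(im[q].astype(int)-d[q]).mean().round(1))
E
```

```text
clock: 28.45
tool_pos: [0.4507, -0.1208, 0.0038]
contact_force: [-1.0, -0.7, -0.6]
opening: 0.202
finger_force: 60.0
clock: 29.45
tool_pos: [0.4536, -0.1221, 0.1583]
contact_force: [1.1, -0.6, 0.5]
opening: 1.0
finger_force: 0.0
clock: 29.85
tool_pos: [0.4277, -0.1036, 0.2759]
contact_force: [0.4, 0.4, 0.1]
opening: 0.996
finger_force: 0.0
wrist 256 -73
[ 239   23   33   91 2754] ((528.7660522460938, -174.56622314453125), (40.253631591796875, 104.01528930664062), 55.65219497680664)
blade ((534.0536499023438, -178.2338104248047), (46.133541107177734, 119.20901489257812), 55.65215301513672)
tins px (np.float64(256.4158193121946), np.float64(-121.46473485256308))
top 321 167
[ 299   98   71   38 2033] ((813.542236328125, -298.76605224609375), (100.06983947753906, 213.99729919433594), 8.495915412902832)
[ 298  147   47   46 1155] ((643.4560546875, -253.9418182373047), (104.245849609375, 113.05321502685547), 55.37885284423828)
tins px (np.float64(324.4620885390522), np.float64(162.22693243219862))
st0 13.4
st1 13.3
st2 13.1
petri 15.9
amber 9.1
wb 14.7
beaker 14.3
side 226 135
[ 158   99   31   62 1596] ((814.6502685546875, -290.27825927734375), (89.45404815673828, 298.60675048828125), 8.662612915039062)
[ 204  110   46   54 1277] ((635.1634521484375, -261.93707275390625), (238.11143493652344, 141.1531982421875), 76.97172546386719)
[243 156  36  24 395] ((532.9111938476562, -124.37040710449219), (44.647735595703125, 108.30319213867188), 55.732322692871094)
blade ((534.5958862304688, -178.07760620117188), (47.67573165893555, 115.64828491210938), 55.73236083984375)
tins px (np.float64(224.76171863344007), np.float64(118.78820827070142))
[[102, 103, 103, 103, 106, 121, 117, 104, 107], [174, 172, 36, 13, 12, 12, 13, 20, 169], [165, 180, 21, 17, 11, 11, 15, 17, 26], [20, 21, 19, 21, 20, 14, 16, 21, 20]]
```

```bash
python3 -c "
from plant import r
print(r.finish_job())"
```

```text
the job is handed in; nothing more can be done
None
```

The job is handed in at about 30 s robot time: the tins are nested, the tile measured about 1 mm off centre and square to within about 1° on the empty stand, the tins still show on it, and the lifter lies flat on the bench; the arm made no contact with the bystanders that I could detect, but I did not measure their final positions precisely.

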